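# Set the ware dryer's edge wheel and start it

### The job

Set the ware dryer for the next batch: with a fingertip, roll the edge wheel that shows through the slot in the control box, its top moving away from the robot, until the broad index bar across its rim comes up and stands on top, level with the two wedges beside the slot, and leave it there. Then press the round start key well down and let it come up again. Touch the box lightly throughout, for the wheel's spindle and the key are delicate, and leave the clay discs, mould and tools where they are.

Things in the scene. Friction and masses are not known exactly. Their poses are not given: they have to be found in the camera images.
- console: Dryer control box fixed to the bench, 206 (x) by 286 (y) by 80 mm high, flat top panel at z = 80 mm; origin at the centre of its underside, z up. Own x crosses the box, pointing away from the robot; own y runs along it. Its yaw differs each time. No part of it (panel, wheel, key) may be pressed by the robot with more than 12 N.
- slot (a point): Centre of the wheel's slot (70 mm along box x, 20 mm along box y) at panel-top height, box frame -20, 80, 80 mm; axes as the box's. In it stands a black ribbed wheel, radius 32 mm, 14 mm thick, axis along box y, crown straight over this point, 5 to 22 mm above the panel: differs each time, not measured, find it by touch. The wheel yields downward on a 4500 N/m spring, at most 6 mm.
- dial (a joint): Angle of that wheel in rad: 0 when the index bar (smooth, light, 8 mm wide, across the rim) is on the crown between the two wedges on the panel; set means within 0.13 rad (4 mm of rim). It grows as the top is rolled towards box +x; stops at -2.8 and 1. Starts at -2.4 to -0.8. It takes about 2.5 N along the rim, so it slips under too light a touch; 5 to 8 N of pressing serves. It stays where left.
- key_top (a point): Centre of the top of the round start key, radius 16 mm, 14 mm above the panel when up (box frame -20, -80 mm); moves with the key.
- start_key (a joint): Travel of the start key in m: 0 up, 0.012 fully down. Spring of 600 N/m; the dryer starts when it is 6 mm or more down (3.6 N). It springs up again by itself.
- test_tile: Small clay test ring, 38 mm across, 6 mm thick, with a 12 mm hole, lying loose on the panel between wheel and key; origin under its centre. Leave it.
- disc0: Clay disc 116 mm across, 11 mm thick with a 14 mm hole, on the ware board. Leave it.
- disc1: A second such clay disc. Leave it.
- disc2: A third such clay disc. Leave it.
- mould: Round white plaster mould half, 170 mm across, 36 mm high, on the bench. Leave it.
- cup: White cup, 72 mm across, 85 mm high. Leave it.
- brush: Brush lying on the bench. Leave it.

How it is judged:
On the way, in this order (a step that is already met when the one before it is completed fails the run):
1. the wheel is rolled until its index bar stands level with the wedges (within 0.13 rad, 4 mm of rim) (value of joint dial between -0.13 and 0.13 rad), for 0.3 s.
2. the start key is pressed 6 mm or more down (value of joint start_key above 0.006 m), for 0.05 s.
At the end, for the whole second after the job is handed in: The wheel's index bar stands on top, level with the wedges, within 0.13 rad (4 mm of rim), and the start key, having been pressed, is up again (less than 2 mm down) (all of step 1 and value of joint start_key below 0.002 m); the robot touches nothing.
It fails at once if the control box, its wheel or its key is pressed with more than 12 N (contact force between console and the fingers above 12 N or contact force between console and the arm above 12 N).
It fails at once if the start key is pressed while the index bar is not level with the wedges (value of joint start_key above 0.006 m and not (value of joint dial between -0.13 and 0.13 rad)).
It fails at once if a bystander is moved by more than 15 mm (distance of any of test_tile, disc0, disc1, disc2, mould, cup, brush from where it was at the start of the episode above 0.015 m).
It also fails if it takes over 58 s, if anything falls off the work surface, if the arm or the gripper's body presses on something with over 40 N, if the wrist force passes 120 N, or if a joint passes its speed limit or range.

### The arm

A 6-joint arm with a two-finger parallel gripper is mounted at the origin on the work surface. World frame = base frame: x ahead of the robot, y to its left, z up, the work surface at z = 0. Lengths are in m, angles in rad, forces in N, time in s.
With the tool pointing down it reaches from about 0.3 to 0.875 m from the base axis. Payload 6.4 kg.
Tool frame: the origin (TCP) lies midway between the tips of the shut fingers; the grasp point (between the pads) lies 19 mm behind it; x points along the fingers, y is the direction in which the jaws open and shut, and the axes are right-handed (so a half turn about x gives the same grasp; the last joint's range is limited). The gripper opens to 85 mm and grips with 20 to 120 N. Pads are 22 mm wide; open, the fingers measure 114 mm over their backs; the gripper's body (76 mm by 85 mm) begins 54 mm behind the grasp point. The pads swing forward as they close: fully open they stand 13 mm farther back than shut.
Start: joints at [0.93, 0.181, 1.607, -0, 1.354, -0.206], TCP at [0.242, 0.522, 0.231] pointing down, gripper open.
Joint ranges: [-2.99, 2.99], [-0.89, 2.07], [0.3, 2.58], [-1.14, 4.28], [0, 2.63], [-3.12, 3.12]. Speed limits (rad/s): [2.57, 2.57, 3.01, 3.14, 3.14, 3.14].

### API

Orientations are given as a unit quaternion [x, y, z, w].
In Python, from bench import bot gives the robot as it stands.
- The arm moves only by the tool step_arm, never from a script. Its argument "rows" is one flat list of numbers, 7 for each row, row after row: the turn, a rotation vector about the tool's x, y, z in rad, then the shift along the tool's x, y, z in mm, then the opening, from -1 (shut) to 1 (fully open), so that 0 is half open. A call has 1 to 12 rows; each row shifts and turns the pose as measured when the row begins, along the tool's axes as they then stand; what a row does not reach is not made up. A row lasts 1/10 s, in which the tool goes at most 50 mm and 8.59 degrees, less where a joint would pass 70% of its speed; a pose out of reach is approached as far as the arm can. A call is refused whole if a number of a shift passes 50 or a number of a turn 0.15, either way. A call with a gripper value outside its range is refused whole. The fingers move at their own pace and stop on an object; "newtons" is the grip in N (left out, the last holds). Time passes only in rows, so rows that do not move let the fingers close. It gives the time, the measured TCP pose, the force and the opening at its end, in the units of the state.
- bot.observe(): the state, without advancing time (a new reading comes with each control period).
- bot.get_image(name): name is "scene" or "side" or "wrist"; returns a dict with "image" (384x512x3 uint8, blue, green, red), "fx", "fy", "cx", "cy" (pixels), "D" ([k1, k2, p1, p2, k3] as OpenCV has them; the pictures are not rectified), "cam_to_world" (4x4, takes a point from camera to world coordinates). Camera axes: x right, y up, looking along -z (the intrinsics and any distortion apply to the point x, -y, -z); pixel columns grow to the right and rows downward; lengths in m; the calibration is good to about 2 mm. A picture is of the moment at which its call begins. There is no depth.
- bot.hand_in(): hands the job in, once; it reports no verdict.
The state is a dict: "time_s": time; "joint_pos": joint angles; "joint_vel": joint speeds; "tau": joint torques, N m; "tcp_pos": TCP position; "tcp_rot": TCP orientation; "force": force on the tool from outside, world axes, zero at the start; "moment": the same for the moment, N m; "width": opening from 0.0 (shut) to 1.0 (fully open).
Only numpy, scipy, OpenCV 4.12 (cv2) and the standard library are available. Lean on these libraries where they do the work, as an engineer would, in place of code of your own. Each camera call takes 0.05 s, during which the arm holds its last target.

## Working session

There is one attempt and no reset: what is moved stays moved. The work goes in short steps, Python scripts to look and compute and a tool call to move; the robot and the scene stay as the last step left them, time stands still between calls to the robot, and variables do not carry over. Pictures are saved under pics/ and viewed, and the job is handed in when it is done.

Besides the shell and the picture viewer there is one more tool, called after "Request:" as name(argument=value, ...), one argument or row to a line, values as JSON. step_arm: Moves the arm, as the interface text tells. Its arguments: {"type":"object","properties":{"rows":{"type":"array","items":{"type":"number"}},"newtons":{"type":"number"}},"required":["rows"]}

```bash
ls; mkdir -p pics; python3 - <<'E'
from bench import bot
import cv2
print(bot.observe())
for n in ["scene","side","wrist"]:
    d=bot.get_image(n); cv2.imwrite(f"pics/{n}0.png",d["image"]); print(n,d["fx"],d["fy"],d["cx"],d["cy"],d["D"],d["cam_to_world"])
E
```

```text
pics
{'time_s': 0.0, 'joint_pos': array([ 9.29700627e-01,  1.81519541e-01,  1.60798435e+00, -2.71261438e-05,
        1.35379308e+00, -2.06296939e-01]), 'joint_vel': array([-0.00081633, -0.00104633,  0.00035105,  0.00033292,  0.00039632,
        0.00085198]), 'tau': array([-5.70202264e-04, -4.44888103e+01, -3.51327789e+01, -4.84282245e-04,
        9.44614818e-03, -1.27859400e-05]), 'tcp_pos': array([0.24186734, 0.52106257, 0.23040767]), 'tcp_rot': array([ 0.15196132,  0.69070207, -0.15306759,  0.69022367]), 'force': array([-0.2909453 , -0.24534889, -0.67409259]), 'moment': array([ 0.00881161, -0.05637245, -0.01782448]), 'width': 0.998238503169287}
scene 468.60323529265105 468.60323529265105 259.1421298536096 189.55211725252337 [0.01735521 0.         0.         0.         0.        ] [[ 0.71780836 -0.44839855  0.53262548  1.14724905]
 [ 0.69618644  0.47180651 -0.54103887 -0.67116767]
 [-0.00869512  0.75916886  0.65083565  0.90876507]
 [ 0.          0.          0.          1.        ]]
side 462.3627590846422 462.3627590846422 261.4176909281285 186.04849937569242 [-0.04290049  0.          0.          0.          0.        ] [[ 0.84530368  0.36495163 -0.39022044 -0.08705494]
 [-0.5342568   0.56971061 -0.62449939 -0.92738274]
 [-0.00559934  0.73636956  0.67655637  1.08407614]
 [ 0.          0.          0.          1.        ]]
wrist 270.47750499473466 270.47750499473466 252.7300140895211 189.45858272921956 [0.00251023 0.         0.         0.         0.        ] [[ 0.42043184 -0.86262568 -0.28127211  0.1701048 ]
 [ 0.90732159  0.39898531  0.13258302  0.55489095]
 [-0.00214608 -0.31094638  0.95042503  0.373549  ]
 [ 0.          0.          0.          1.        ]]
```

View pics/scene0.png

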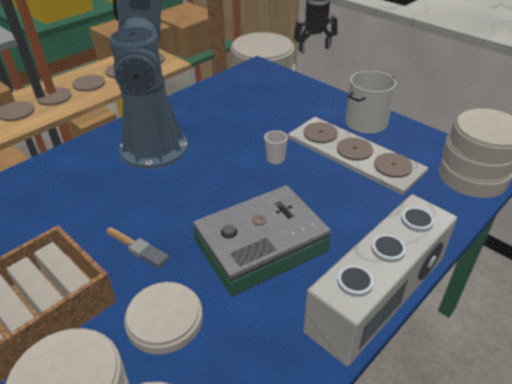

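View pics/side0.png

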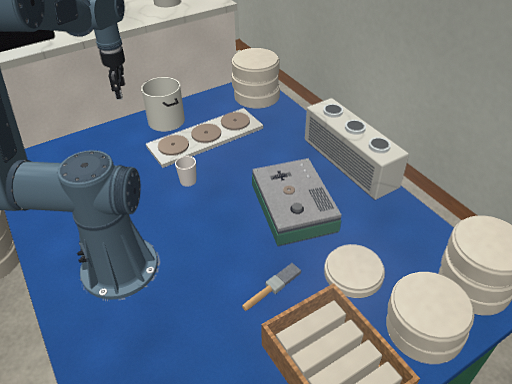

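View pics/wrist0.png

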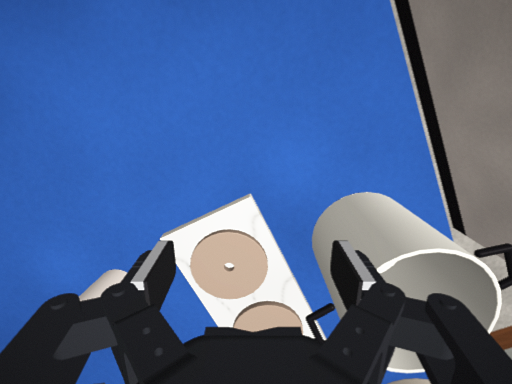

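The box shows in scene at about (262,232) and in side at about (297,197). I'll enlarge both.

```bash
python3 - <<'E'
import cv2
a=cv2.imread("pics/scene0.png")[180:300,180:340]; cv2.imwrite("pics/sc_c.png",cv2.resize(a,None,fx=5,fy=5,interpolation=cv2.INTER_CUBIC))
a=cv2.imread("pics/side0.png")[150:250,240:350]; cv2.imwrite("pics/si_c.png",cv2.resize(a,None,fx=6,fy=6,interpolation=cv2.INTER_CUBIC))
E
```

```text
(no output)
```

View pics/sc_c.png

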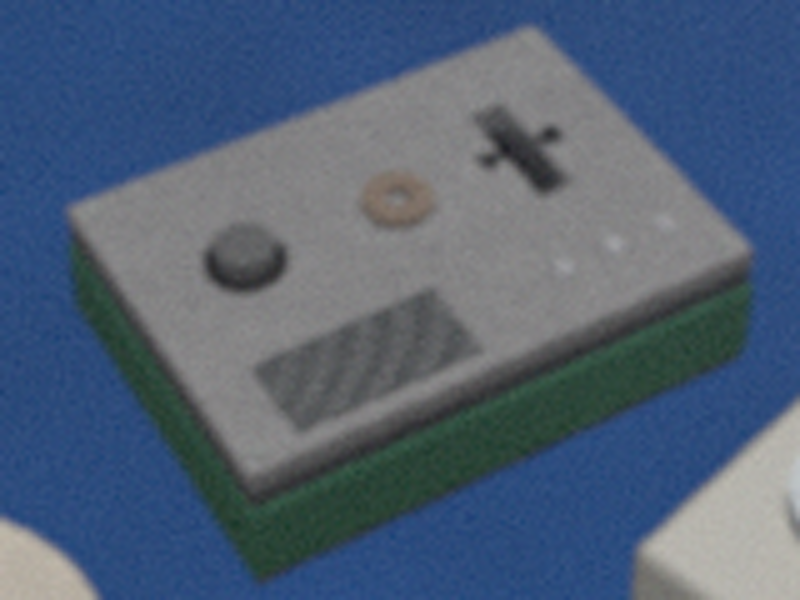

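View pics/si_c.png

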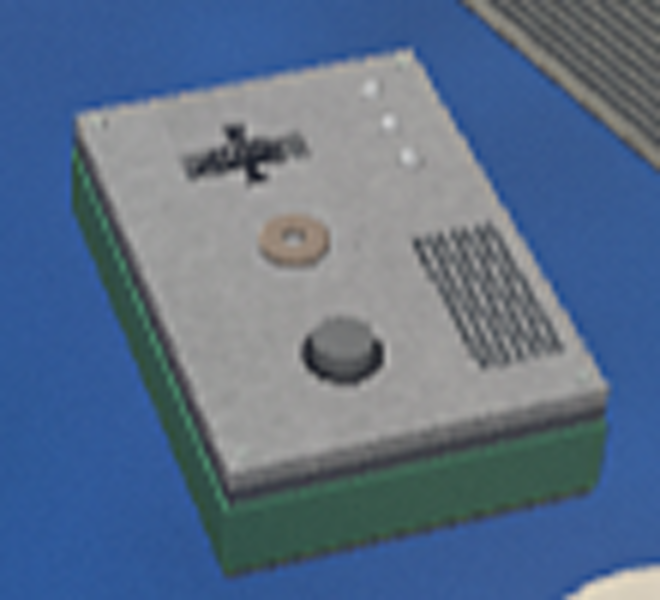

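```bash
cat > h.py <<'E'
import numpy as np,cv2
from scipy.optimize import least_squares
from scipy.spatial.transform import Rotation as R
def cam(d):
    K=np.array([[d["fx"],0,d["cx"]],[0,d["fy"],d["cy"]],[0,0,1.]]);T=np.array(d["cam_to_world"])
    M=np.linalg.inv(T@np.diag([1,-1,-1,1.])); return K,np.array(d["D"],float),M
def proj(c,P):
    K,D,M=c; return cv2.projectPoints(np.atleast_2d(P).astype(float),cv2.Rodrigues(M[:3,:3])[0],M[:3,3],K,D)[0][:,0]
def ray(c,uv):
    K,D,M=c; n=cv2.undistortPoints(np.array([[uv]],float),K,D)[0,0]
    o=-M[:3,:3].T@M[:3,3]; return o,M[:3,:3].T@np.array([n[0],n[1],1])
def atz(c,uv,z):
    o,d=ray(c,uv); return o+d*(z-o[2])/d[2]
def box(p,q):
    q=np.atleast_2d(q)*.001; C,S=np.cos(p[2]),np.sin(p[2])
    return np.c_[p[0]+C*q[:,0]-S*q[:,1],p[1]+S*q[:,0]+C*q[:,1],q[:,2]]
E
python3 - <<'E'
from h import *
from bench import bot
sc=cam(bot.get_image("scene"));si=cam(bot.get_image("side"))
f=lambda a,s,o:(np.array(a,float)+.5)/s-.5+o
Q=[[-103,-143,80],[-103,143,80],[103,143,80],[103,-143,80],[-20,-80,94]]
us=f([[72,210],[535,28],[750,253],[250,478],[247,245]],5,[180,180])
ui=f([[232,475],[78,115],[412,50],[607,390],[343,342]],6,[240,150])
def g(p):
    W=box(p,Q); return np.r_[proj(sc,W)-us,proj(si,W)-ui].ravel()
r=least_squares(g,[.65,.0,0]); print(r.x,r.fun.reshape(-1,2).round(2))
for n,c,u in(("sc",sc,us),("si",si,ui)):
    r2=least_squares(lambda p:(proj(c,box(p,Q))-u).ravel(),r.x);print(n,r2.x)
for q in([-20,80,80],[-20,-80,94]): print(q,box(r.x,q))
print(bot.observe()["time_s"])
E
```

```text
[ 0.5680573  -0.07633558 -0.27709381] [[-2.07 -0.99]
 [ 0.82 -1.55]
 [ 2.96 -0.4 ]
 [-0.33  1.1 ]
 [-0.11 -0.75]
 [-0.9   1.37]
 [-1.48  0.23]
 [ 0.61 -0.17]
 [ 1.9   0.76]
 [ 0.44 -0.39]]
sc [ 0.56809073 -0.07724933 -0.27459915]
si [ 0.56907828 -0.07439209 -0.28049013]
[-20, 80, 80] [[0.57070513 0.00608401 0.08      ]]
[-20, -80, 94] [[ 0.52693529 -0.14781271  0.094     ]]
0.25
```

```bash
cat >> h.py <<'E'
BP=[0.56806,-0.07634,-0.2771]
def goto(o,P=None,jaw=1):
    # jaw: tool y along box +y*sign ; returns rotvec and shift mm in current tool axes
    c,s=np.cos(BP[2]),np.sin(BP[2]); x=np.array([0,0,-1.]);y=jaw*np.array([-s,c,0]);z=np.cross(x,y)
    Rt=np.c_[x,y,z]; Rc=R.from_quat(o["tcp_rot"]).as_matrix()
    rv=R.from_matrix(Rc.T@Rt).as_rotvec()
    d=(np.array(P)-o["tcp_pos"])*1000
    return rv,Rc.T@d,Rt.T@d
E
python3 - <<'E'
from h import *
from bench import bot
o=bot.observe();np.set_printoptions(precision=4,suppress=True)
print(R.from_quat(o["tcp_rot"]).as_matrix())
for j in(1,-1): print(goto(o,box(BP,[-20,80,200])[0],j))
E
```

```text
[[-0.0005  0.4212  0.9069]
 [-0.0007  0.9069 -0.4212]
 [-1.     -0.0008 -0.0002]]
(array([-0.1577, -0.0002,  0.0008]), array([  31.0559, -328.807 ,  515.1267]), array([  30.8723, -405.6562,  457.082 ]))
(array([2.9839, 0.0012, 0.0003]), array([  31.0559, -328.807 ,  515.1267]), array([  30.8723,  405.6562, -457.082 ]))
```

Request:
step_arm(
  rows=[-0.079,0,0,0,0,0,-1,-0.079,0,0,0,0,0,-1,0,0,0,0,-31,35,-1,0,0,0,0,-31,35,-1,0,0,0,0,-31,35,-1,0,0,0,0,-31,35,-1,0,0,0,0,-31,35,-1,0,0,0,0,-31,35,-1,0,0,0,0,-31,35,-1,0,0,0,0,-31,35,-1,0,0,0,0,-31,35,-1,0,0,0,0,-31,35,-1],
)

```text
time_s: 1.45
tcp_pos: [0.5028, 0.1203, 0.2304]
tcp_rot: [0.091, 0.701, -0.09, 0.702]
force: [1.7, 1.0, -0.1]
width: 0.004
```

```bash
python3 - <<'E'
from h import *
from bench import bot
o=bot.observe();np.set_printoptions(precision=4,suppress=True)
print(o["time_s"],o["tcp_pos"],o["force"],o["width"],goto(o,box(BP,[-20,80,180])[0]))
E
```

```text
1.45 [0.5028 0.1203 0.2304] [ 1.7327  0.9891 -0.0555] 0.004121660154572437 (array([ 0.0192,  0.0009, -0.0015]), array([ 50.2955, -93.1976,  94.7888]), array([ 50.3504, -91.2792,  96.609 ]))
```

Request:
step_arm(
  rows=[0.019,0,0,15,-31,20,-1,0,0,0,15,-31,20,-1,0,0,0,15,-30,20,-1,0,0,0,0,0,0,-1],
)

```text
time_s: 1.85
tcp_pos: [0.5405, 0.0055, 0.1849]
tcp_rot: [0.1, 0.698, -0.1, 0.702]
force: [-0.4, 0.1, -1.3]
width: 0.003
```

```bash
python3 - <<'E'
from h import *
from bench import bot
o=bot.observe();np.set_printoptions(precision=4,suppress=True)
print(o["time_s"],o["tcp_pos"],o["force"],o["width"],goto(o,box(BP,[-20,80,140])[0]))
d=bot.get_image("wrist");cv2.imwrite("pics/w1.png",d["image"])
c=cam(d);print(proj(c,box(BP,[[-20,80,80],[-55,70,80],[15,90,80],[-20,-80,94]])))
E
```

```text
1.85 [0.5405 0.0055 0.1849] [-0.4027  0.0895 -1.2726] 0.002735846388051403 (array([-0.0071,  0.0055, -0.0015]), array([45.0357,  8.9297, 28.6293]), array([44.864 ,  8.7917, 28.94  ]))
[[261.5513 214.6986]
 [251.2246 181.0669]
 [271.0647 245.6815]
 [ 92.9386 221.7521]]
```

View pics/w1.png

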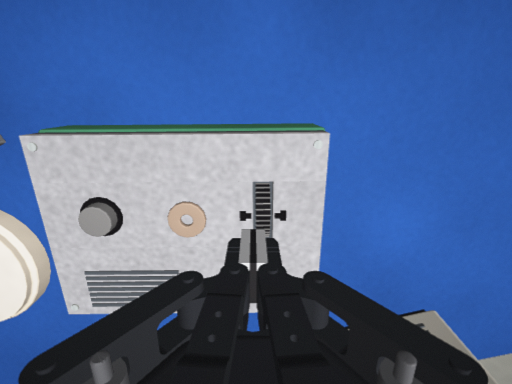

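```bash
python3 - <<'E'
import cv2
a=cv2.imread("pics/w1.png")[170:250,210:320]; cv2.imwrite("pics/w1c.png",cv2.resize(a,None,fx=7,fy=7,interpolation=cv2.INTER_CUBIC))
E
```

```text
(no output)
```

View pics/w1c.png

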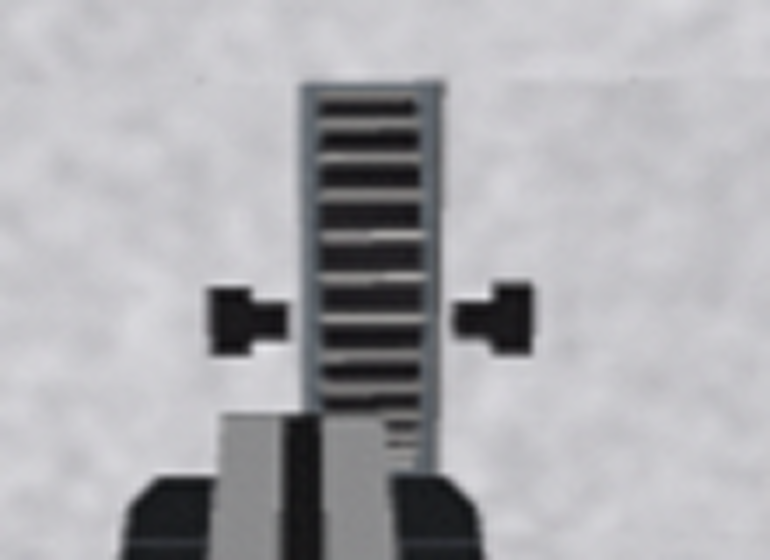

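Request:
step_arm(
  rows=[-0.007,0.005,-0.001,35,4.5,10,-1,0,0,0,30,4.5,10,-1,0,0,0,3,0,0,-1,0,0,0,0,0,0,-1],
)

```text
time_s: 2.3
tcp_pos: [0.564, 0.0133, 0.1194]
tcp_rot: [0.098, 0.699, -0.096, 0.702]
force: [0.3, -0.5, -0.2]
width: 0.002
```

```bash
cat > st.py <<'E'
from h import *
from bench import bot
import sys
np.set_printoptions(precision=3,suppress=True)
o=bot.observe(); P=[float(a) for a in sys.argv[1:4]]
rv,_,d=goto(o,box(BP,P)[0]); print(o["time_s"],"boxpos",np.array(P)-[d[2],d[1],-d[0]],"d",d,"rv",rv,"F",o["force"])
if len(sys.argv)>4:
    d=bot.get_image("wrist");im=d["image"];n=sys.argv[4]
    x0,x1,y0,y1=[int(a) for a in sys.argv[5:9]];k=int(sys.argv[9])
    cv2.imwrite(f"pics/{n}.png",cv2.resize(im[y0:y1,x0:x1],None,fx=k,fy=k,interpolation=cv2.INTER_CUBIC))
    print(proj(cam(d),box(BP,[[-20,80,80]])))
E
python3 st.py -29 80 115 w2 150 410 100 300 3
```

```text
2.3 boxpos [-28.414  85.123 119.43 ] d [ 4.43  -5.123 -0.586] rv [ 0.002  0.005 -0.003] F [ 0.275 -0.53  -0.192]
[[245.54  225.101]]
```

View pics/w2.png

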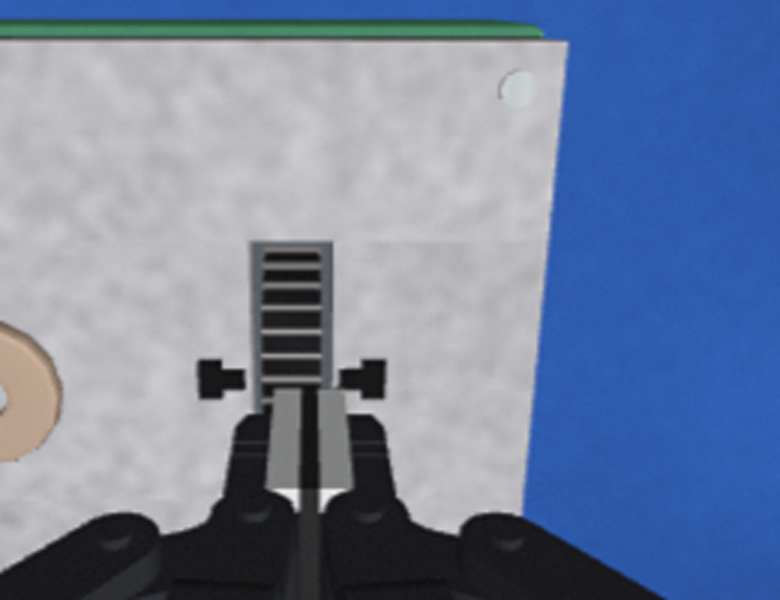

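Request:
step_arm(
  rows=[0,0,0,6,-4.5,0,-1,0.002,0.005,-0.003,7,0,0,-1,0,0,0,0,0,0,-1],
)

```text
time_s: 2.65
tcp_pos: [0.564, 0.0094, 0.1098]
tcp_rot: [0.097, 0.699, -0.097, 0.702]
force: [-0.2, -0.2, -0.1]
width: -0.0
```

```bash
python3 st.py -29 80.7 107
```

```text
2.65 boxpos [-27.365  81.384 109.831] d [ 2.831 -0.684 -1.635] rv [ 0.002  0.005 -0.   ] F [-0.236 -0.184 -0.095]
```

Request:
step_arm(
  rows=[0,0.005,0,4,-0.5,-1.5,-1,0,0,0,4,0,0,-1,0,0,0,0,0,0,-1],
)

```text
time_s: 2.95
tcp_pos: [0.5628, 0.0091, 0.1023]
tcp_rot: [0.097, 0.7, -0.097, 0.701]
force: [0.8, -0.6, 0.5]
width: -0.003
```

Request:
step_arm(
  rows=[0,0,0,2,0,0,-1,0,0,0,1.5,0,0,-1],
)

```text
time_s: 3.15
tcp_pos: [0.563, 0.009, 0.0987]
tcp_rot: [0.097, 0.7, -0.097, 0.701]
force: [0.2, 0.3, -0.5]
width: -0.002
```

Request:
step_arm(
  rows=[0,0,0,1.5,0,0,-1,0,0,0,1.5,0,0,-1],
)

```text
time_s: 3.35
tcp_pos: [0.563, 0.009, 0.0955]
tcp_rot: [0.097, 0.7, -0.097, 0.701]
force: [0.7, -0.5, -0.9]
width: 0.003
```

Request:
step_arm(
  rows=[0,0,0,1.5,0,0,-1,0,0,0,1,0,0,-1],
)

```text
time_s: 3.55
tcp_pos: [0.563, 0.009, 0.0926]
tcp_rot: [0.097, 0.7, -0.097, 0.701]
force: [0.4, 0.5, -0.3]
width: 0.003
```

Request:
step_arm(
  rows=[0,0,0,1,0,0,-1,0,0,0,1,0,0,-1],
)

```text
time_s: 3.75
tcp_pos: [0.563, 0.009, 0.0905]
tcp_rot: [0.097, 0.7, -0.097, 0.701]
force: [-0.8, 0.2, 0.6]
width: 0.001
```

Request:
step_arm(
  rows=[0,0,0,1,0,0,-1,0,0,0,1,0,0,-1],
)

```text
time_s: 3.95
tcp_pos: [0.563, 0.009, 0.0883]
tcp_rot: [0.097, 0.7, -0.097, 0.701]
force: [1.0, -0.2, -0.3]
width: -0.001
```

Request:
step_arm(
  rows=[0,0,0,1,0,0,-1,0,0,0,0.5,0,0,-1],
)

```text
time_s: 4.15
tcp_pos: [0.563, 0.0091, 0.0866]
tcp_rot: [0.097, 0.7, -0.097, 0.701]
force: [0.0, 0.7, -0.3]
width: 0.0
```

```bash
python3 st.py -29 80.7 87 w3 180 330 150 270 5; python3 - <<'E'
from bench import bot
import cv2
for n,(x0,x1,y0,y1) in dict(scene=(230,330,170,250),side=(240,340,130,210)).items():
    cv2.imwrite(f"pics/{n}3.png",cv2.resize(bot.get_image(n)["image"][y0:y1,x0:x1],None,fx=7,fy=7,interpolation=cv2.INTER_CUBIC))
E
```

```text
4.15 boxpos [-28.236  80.763  86.627] d [-0.373 -0.063 -0.764] rv [ 0.001  0.002 -0.001] F [ 0.037  0.726 -0.3  ]
[[251.371 247.923]]
```

View pics/w3.png

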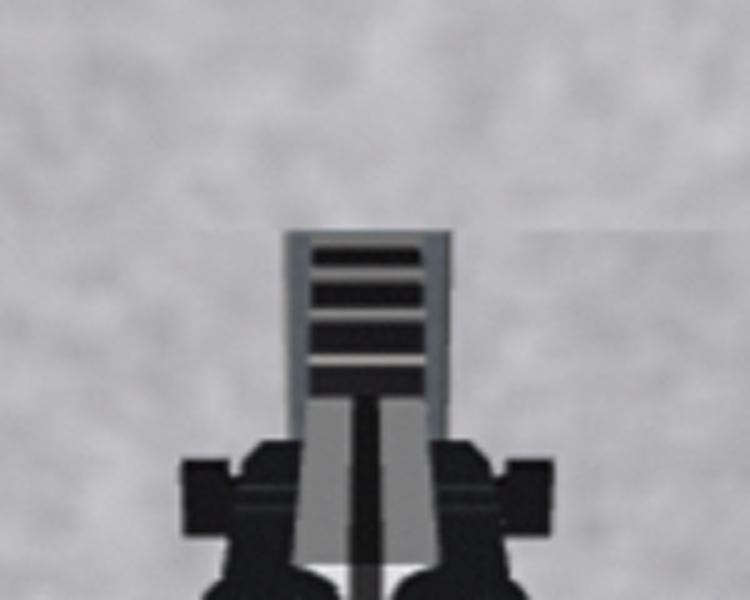

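View pics/side3.png

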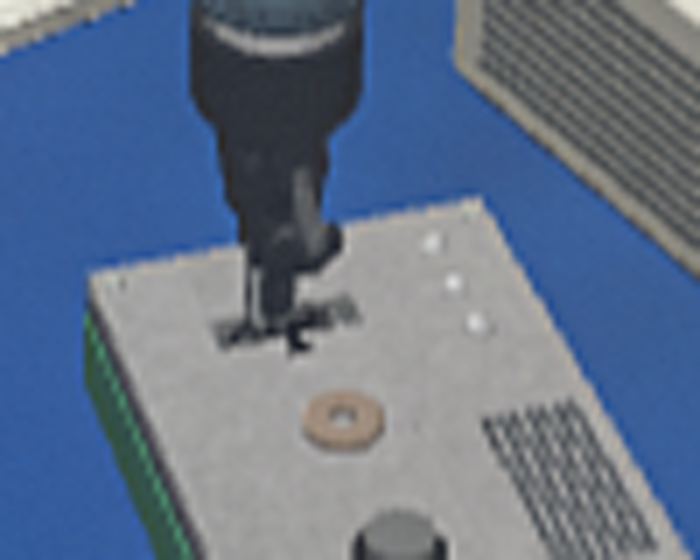

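View pics/scene3.png

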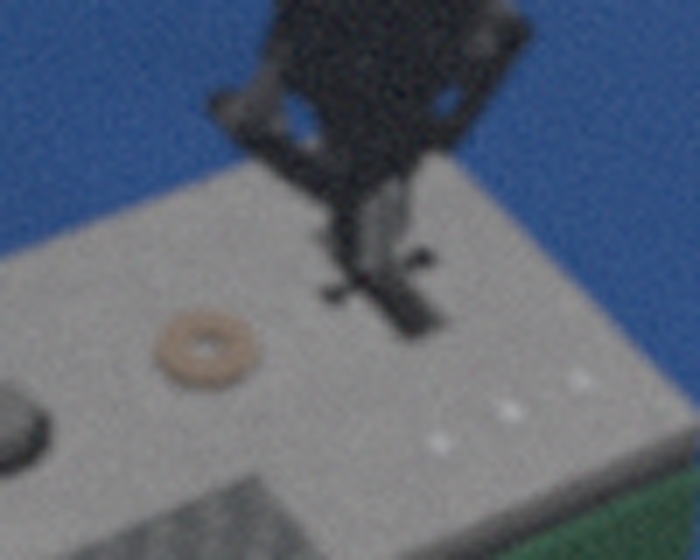

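Request:
step_arm(
  rows=[0,0,0,1,0,1,-1,0,0,0,0,0,0,-1],
)

```text
time_s: 4.5
tcp_pos: [0.5641, 0.0088, 0.0859]
tcp_rot: [0.097, 0.7, -0.097, 0.701]
force: [-0.6, 0.3, 1.0]
width: 0.002
```

Request:
step_arm(
  rows=[0,0,0,1,0,0,-1,0,0,0,0,0,0,-1],
)

```text
time_s: 4.7
tcp_pos: [0.5642, 0.0088, 0.0854]
tcp_rot: [0.097, 0.7, -0.097, 0.701]
force: [-2.0, 0.2, 4.0]
width: 0.001
```

Request:
step_arm(
  rows=[0,0,0,0.7,0,0,-1,0,0,0,0.3,0,2,-1,0,0,0,0.3,0,3,-1],
)

```text
time_s: 5.0
tcp_pos: [0.5689, 0.0075, 0.0849]
tcp_rot: [0.097, 0.7, -0.097, 0.701]
force: [-2.4, 0.2, 5.3]
width: 0.001
```

```bash
python3 st.py -29 80.7 87 w4 180 330 150 270 5
```

```text
5.0 boxpos [-22.108  80.831  84.939] d [-2.061 -0.131 -6.892] rv [ 0.002  0.002 -0.   ] F [-2.436  0.198  5.275]
[[251.212 240.627]]
```

View pics/w4.png

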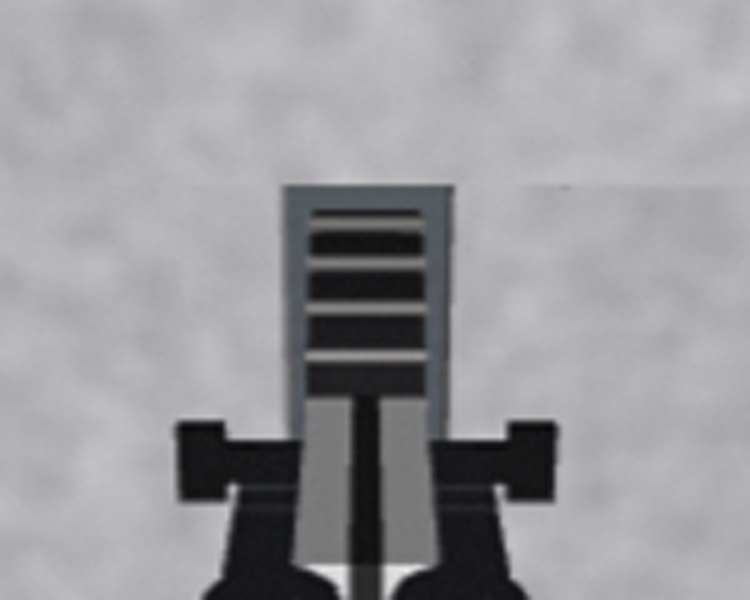

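Request:
step_arm(
  rows=[0,0,0,0.5,0,3,-1,0,0,0,0.4,0,3,-1,0,0,0,0.4,0,3,-1],
)

```text
time_s: 5.35
tcp_pos: [0.5784, 0.0048, 0.0848]
tcp_rot: [0.097, 0.7, -0.097, 0.701]
force: [-2.2, -0.4, 5.8]
width: 0.0
```

```bash
python3 st.py -29 80.7 87 w5 180 330 150 270 5
```

```text
5.35 boxpos [-12.21   80.867  84.795] d [ -2.205  -0.167 -16.79 ] rv [ 0.002  0.002 -0.   ] F [-2.162 -0.387  5.778]
[[251.208 226.035]]
```

View pics/w5.png

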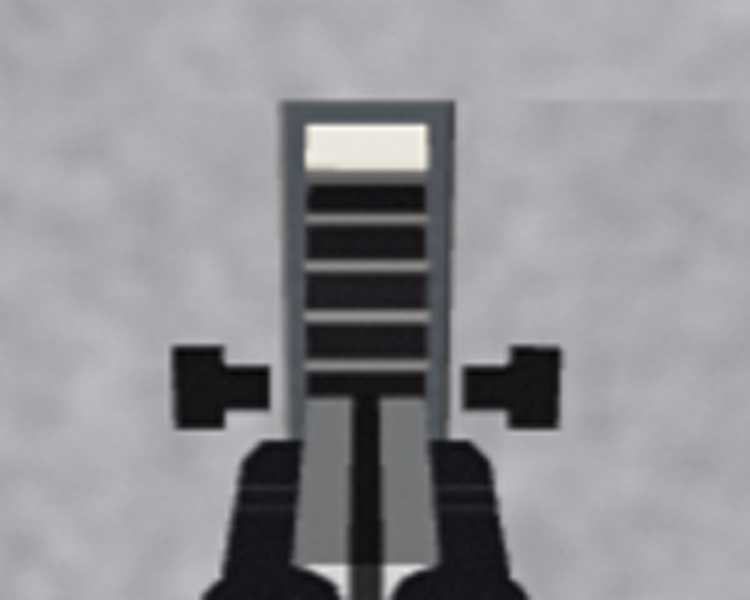

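```bash
cat > bar.py <<'E'
from h import *
from bench import bot
def angs(vs,u,zc):
    c=cam(bot.get_image("wrist"));th=np.linspace(-1.5,1.5,3001)
    W=box(BP,np.c_[-20+32*np.sin(th),0*th+80.7,zc-32*(1-np.cos(th))]);p=proj(c,W)
    m=th<=0.8
    return [th[np.argmin(np.abs(p[:,1]-v)+1e3*(np.abs(th+.2)>1.2))] for v in vs], proj(c,box(BP,[[-20,65,80],[-20,97,80]]))
if __name__=="__main__":
    import sys; print(angs([float(a) for a in sys.argv[2:]],0,float(sys.argv[1])))
E
python3 bar.py 84.9 174.7 183.9 179.3
```

```text
([np.float64(-1.074), np.float64(-0.85), np.float64(-0.956)], array([[226.31908935, 224.9999899 ],
       [279.52680923, 225.11955694]]))
```

Request:
step_arm(
  rows=[0,0,0,-6,0,0,-1,0,0,0,-2,0,-12,-1,0,0,0,0,0,-6,-1,0,0,0,0,0,0,-1],
)

```text
time_s: 5.85
tcp_pos: [0.5601, 0.0099, 0.0928]
tcp_rot: [0.097, 0.699, -0.097, 0.702]
force: [-0.4, -0.4, -0.5]
width: 0.004
```

```bash
python3 st.py -27 80.7 86.5 w6 180 330 150 270 5
```

```text
5.85 boxpos [-31.28   80.784  92.772] d [ 6.272 -0.084  4.28 ] rv [ 0.001  0.003 -0.001] F [-0.399 -0.404 -0.543]
[[251.364 247.168]]
```

View pics/w6.png

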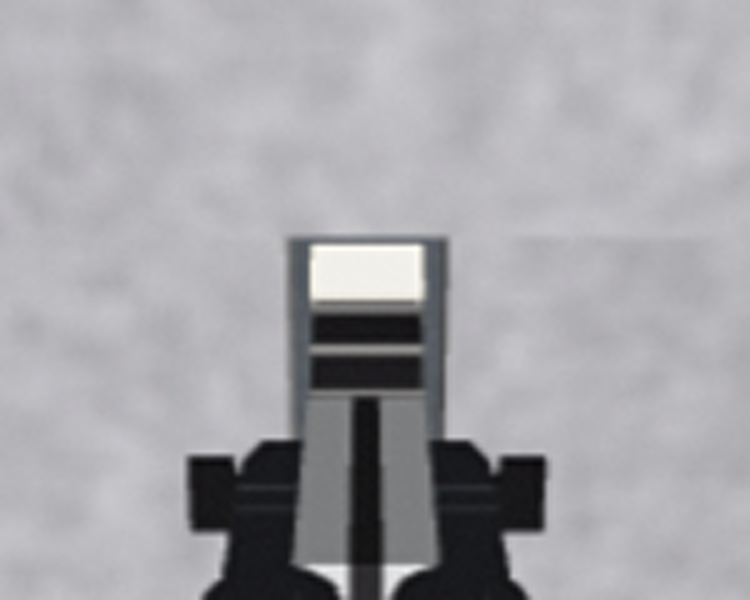

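```bash
python3 bar.py 86.2 197.1 208.9
```

```text
([np.float64(-1.177), np.float64(-0.873)], array([[228.34198125, 246.79671525],
       [277.46415561, 246.89514616]]))
```

Request:
step_arm(
  rows=[0,0,0,6,0,4,-1,0,0,0,1,0,1,-1,0,0,0,0,0,0,-1],
)

```text
time_s: 6.25
tcp_pos: [0.566, 0.0082, 0.0853]
tcp_rot: [0.097, 0.699, -0.097, 0.702]
force: [-1.1, 1.0, 3.4]
width: 0.0
```

Request:
step_arm(
  rows=[0,0,0,0.7,0,0,-1,0,0,0,0.5,0,3,-1,0,0,0,0.4,0,3,-1,0,0,0,0.4,0,3,-1],
)

```text
time_s: 6.65
tcp_pos: [0.5753, 0.0056, 0.0849]
tcp_rot: [0.097, 0.699, -0.097, 0.701]
force: [-2.6, 0.4, 6.3]
width: -0.001
```

Request:
step_arm(
  rows=[0,0,0,0.4,0,3,-1,0,0,0,0.4,0,2.5,-1],
)

```text
time_s: 6.85
tcp_pos: [0.5811, 0.004, 0.0849]
tcp_rot: [0.097, 0.699, -0.097, 0.702]
force: [-2.0, 0.8, 4.8]
width: 0.003
```

```bash
python3 st.py -27 80.7 86.5 w7 180 330 150 270 5
```

```text
6.85 boxpos [-9.405 80.825 84.935] d [ -1.565  -0.125 -17.595] rv [ 0.002  0.003 -0.   ] F [-1.982  0.813  4.834]
[[251.265 221.655]]
```

View pics/w7.png

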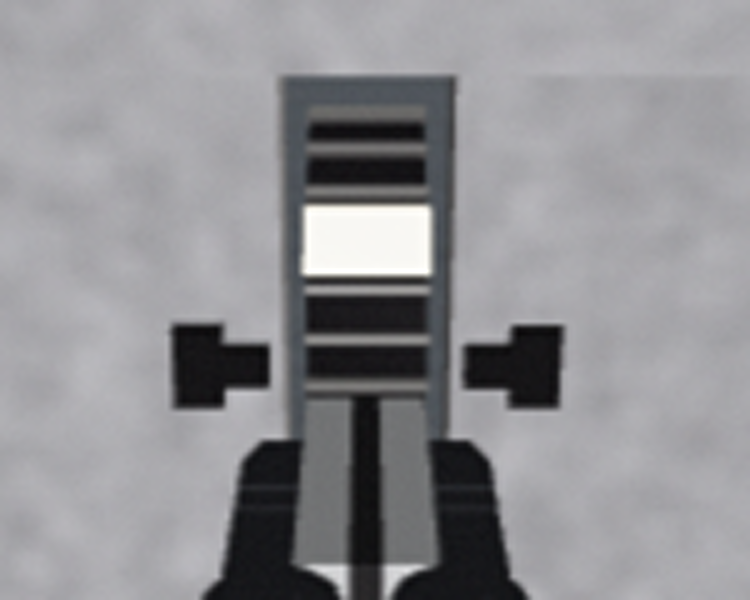

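```bash
python3 bar.py 84.9 189.3 203.5
```

```text
([np.float64(-0.653), np.float64(-0.391)], array([[226.24477243, 220.96143538],
       [279.71604417, 221.08471401]]))
```

Request:
step_arm(
  rows=[0,0,0,-6,0,0,-1,0,0,0,-2,0,-12,-1,0,0,0,0,0,-5,-1,0,0,0,0,0,0,-1],
)

```text
time_s: 7.35
tcp_pos: [0.5648, 0.0084, 0.0928]
tcp_rot: [0.097, 0.699, -0.097, 0.702]
force: [-0.2, 0.1, 0.6]
width: -0.001
```

```bash
python3 st.py -27 80.7 86.5 w8 180 330 150 270 5
```

```text
7.35 boxpos [-26.317  80.639  92.842] d [ 6.342  0.061 -0.683] rv [ 0.001  0.005 -0.   ] F [-0.191  0.096  0.585]
[[251.577 240.236]]
```

View pics/w8.png

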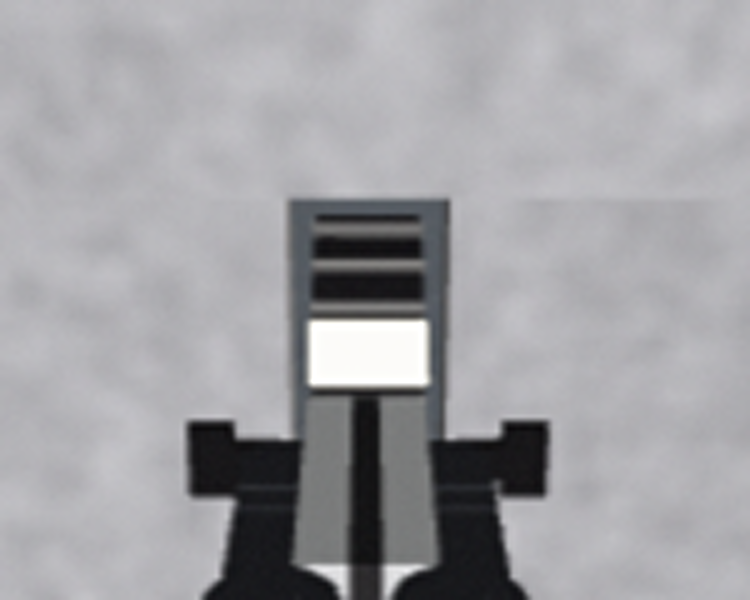

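Request:
step_arm(
  rows=[0,0,0,6,0,-2,-1,0,0,0,1.2,0,0,-1,0,0,0,0.3,0,0,-1],
)

```text
time_s: 7.7
tcp_pos: [0.5637, 0.0087, 0.085]
tcp_rot: [0.097, 0.698, -0.097, 0.702]
force: [-1.0, 0.3, 4.7]
width: -0.002
```

Request:
step_arm(
  rows=[0,0,0,0.7,0,0,-1,0,0,0,0.5,0,3,-1,0,0,0,0.4,0,3,-1,0,0,0,0.4,0,3,-1],
)

```text
time_s: 8.1
tcp_pos: [0.573, 0.0061, 0.0848]
tcp_rot: [0.097, 0.698, -0.097, 0.702]
force: [-2.8, 0.4, 5.2]
width: 0.001
```

Request:
step_arm(
  rows=[0,0,0,0.4,0,2.5,-1,0,0,0,0.4,0,2,-1],
)

```text
time_s: 8.3
tcp_pos: [0.5778, 0.0047, 0.0849]
tcp_rot: [0.097, 0.699, -0.097, 0.702]
force: [-1.1, 0.5, 5.5]
width: 0.001
```

```bash
python3 st.py -27 80.7 86.5 w9 180 330 150 270 5
```

```text
8.3 boxpos [-12.834  80.646  84.923] d [ -1.577   0.054 -14.166] rv [ 0.001  0.005 -0.   ] F [-1.141  0.456  5.542]
[[251.511 226.846]]
```

View pics/w9.png

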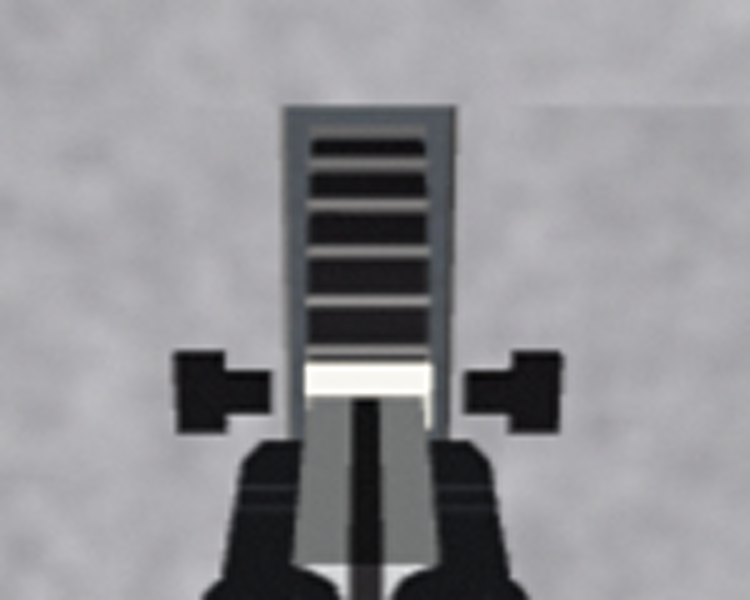

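```bash
python3 bar.py 84.9 220.4 233.6
```

```text
([np.float64(-0.18500000000000005), np.float64(0.07499999999999996)], array([[226.65119775, 226.20565055],
       [279.75592836, 226.32800955]]))
```

Request:
step_arm(
  rows=[0,0,0,0.4,0,1.3,-1,0,0,0,-4,0,0,-1,0,0,0,-25,0,0,-1,0,0,0,-25,0,-20,-1,0,0,0,0,0,-20,-1,0,0,0,0,0,0,-1],
)

```text
time_s: 9.0
tcp_pos: [0.5397, 0.0152, 0.1395]
tcp_rot: [0.097, 0.699, -0.098, 0.702]
force: [-0.0, 0.1, -0.7]
width: -0.002
```

```bash
python3 st.py -27 80.7 86.5 w10 150 350 130 280 4
```

```text
9.0 boxpos [-52.354  80.271 139.488] d [52.988  0.429 25.354] rv [0.001 0.005 0.   ] F [-0.029  0.066 -0.658]
[[252.297 240.447]]
```

View pics/w10.png

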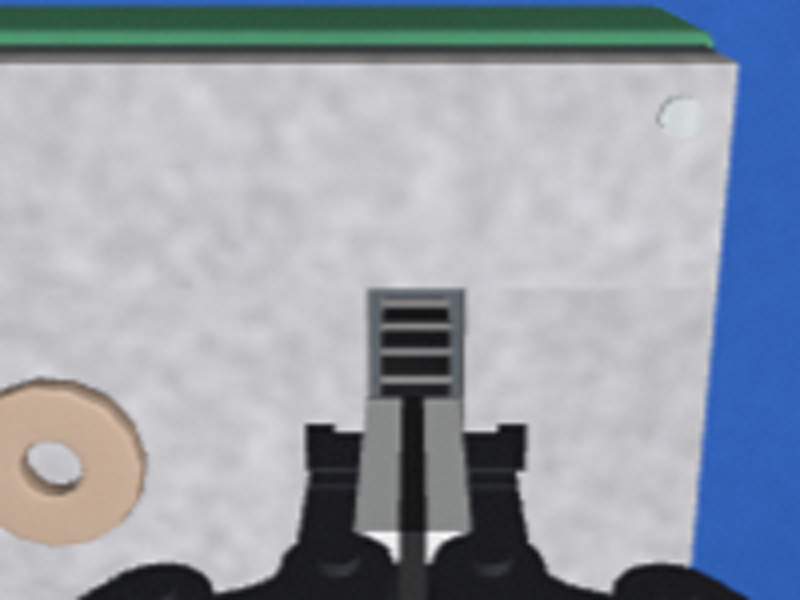

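Request:
step_arm(
  rows=[0,0,0,0,-40,0,-1,0,0,0,0,-40,0,-1,0,0,0,0,-40,0,-1,0,0,0,0,0,0,-1],
)

```text
time_s: 9.45
tcp_pos: [0.5114, -0.1049, 0.14]
tcp_rot: [0.095, 0.697, -0.097, 0.704]
force: [0.9, 0.4, -0.1]
width: -0.002
```

```bash
python3 st.py -19 -79.5 120 w11 60 460 130 380 2; python3 - <<'E'
from h import *
from bench import bot
d=bot.get_image("wrist");cv2.imwrite("pics/w12.png",cv2.resize(d["image"][150:300,300:512],None,fx=3.7,fy=3.7,interpolation=cv2.INTER_CUBIC))
print(proj(cam(d),box(BP,[[-20,80,80],[-20,-80,94]])))
E
```

```text
9.45 boxpos [-46.652 -42.926 140.018] d [ 20.018 -36.574  27.652] rv [0.005 0.011 0.   ] F [ 0.929  0.417 -0.147]
[[399.683 234.405]]
[[397.3717196  234.57214996]
 [203.00340368 242.02368027]]
```

View pics/w11.png

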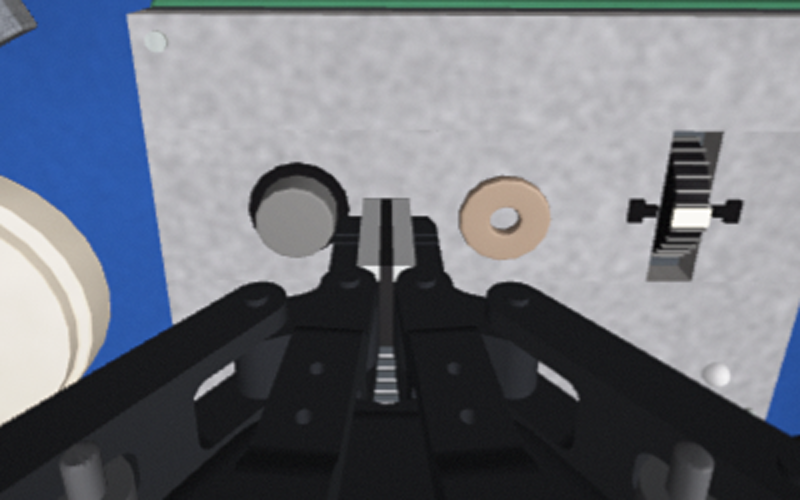

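View pics/w12.png

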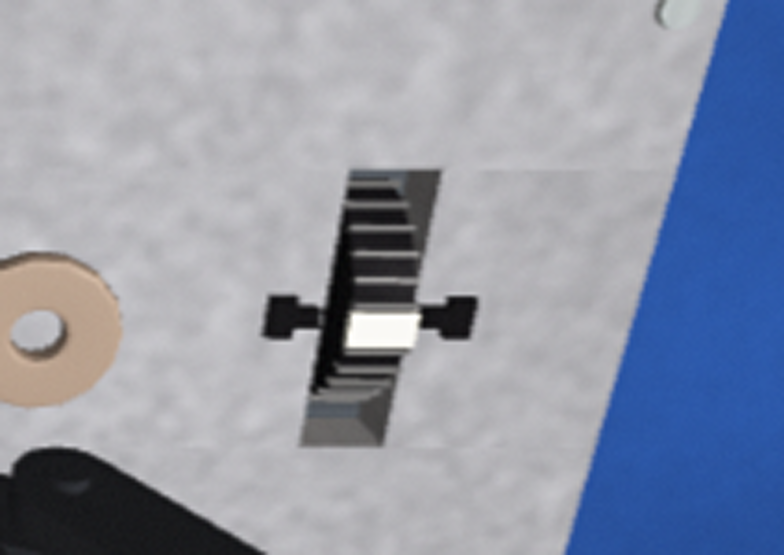

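```bash
python3 - <<'E'
from h import *
from bench import bot
d=bot.get_image("wrist");c=cam(d);print(bot.observe()["tcp_pos"])
cv2.imwrite("pics/w13.png",cv2.resize(d["image"][190:290,340:440],None,fx=6,fy=6,interpolation=cv2.INTER_CUBIC))
f=lambda p:(p-np.array([340,190])+.5)*6-.5
L=[]
for th in(-.125-.13,-.125,0,.125,.125+.13): L.append([-20+32*np.sin(th),80,86.2-32*(1-np.cos(th))])
print(f(proj(c,box(BP,[[-20,80-17,80],[-20,80+17,80]]))),f(proj(c,box(BP,L))))
E
```

```text
[ 0.51181746 -0.10067971  0.1398075 ]
[[213.60690939 272.43429024]
 [457.43000689 274.02656963]] [[365.28999338 238.20332832]
 [362.791757   268.05890782]
 [358.39793768 295.20126129]
 [352.17631354 320.22639282]
 [343.95123607 343.47247005]]
```

View pics/w13.png

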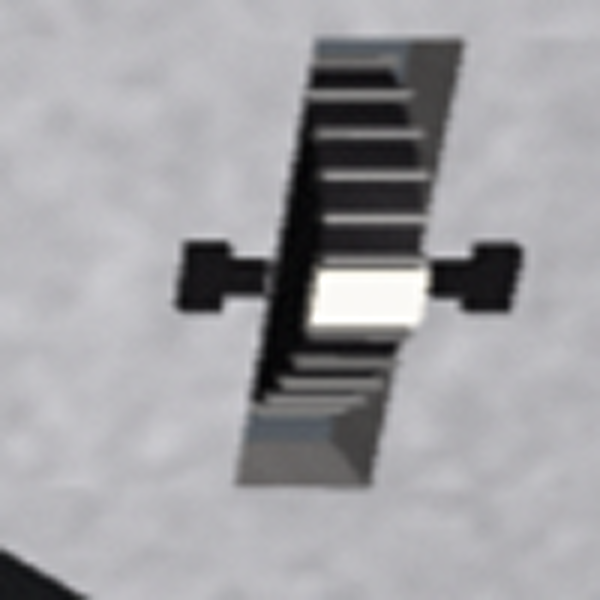

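Request:
step_arm(
  rows=[0.005,0.01,0,10,-18,14,-1,0,0,0,9,-18,13,-1,0,0,0,0,0,0,-1,0,0,0,0,0,0,-1],
)

```text
time_s: 10.0
tcp_pos: [0.531, -0.1384, 0.1197]
tcp_rot: [0.096, 0.701, -0.093, 0.701]
force: [0.2, 1.2, 0.1]
width: 0.001
```

```bash
python3 st.py -19 -79.5 95 w14 100 400 130 330 2;
```

```text
10.0 boxpos [-18.676 -69.815 119.719] d [24.719 -9.685 -0.324] rv [ 0.009 -0.    -0.003] F [0.244 1.172 0.073]
[[456.546 214.803]]
```

View pics/w14.png

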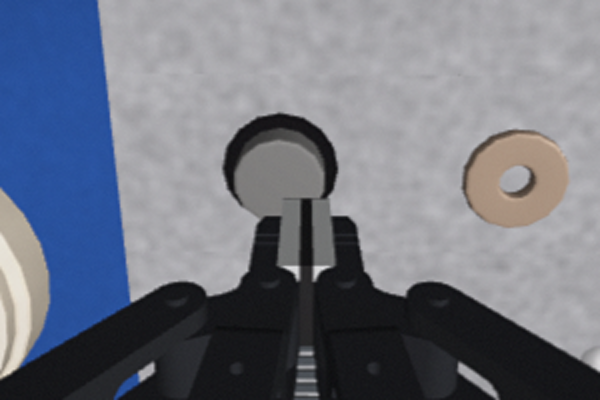

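Request:
step_arm(
  rows=[0.008,0,-0.003,9,-9,0,-1,0,0,0,9,-2,0,-1,0,0,0,0,0,0,-1,0,0,0,0,0,0,-1],
)

```text
time_s: 10.45
tcp_pos: [0.5275, -0.1468, 0.1005]
tcp_rot: [0.096, 0.701, -0.096, 0.7]
force: [-0.6, 0.6, 0.4]
width: -0.001
```

```bash
python3 st.py -19 -79.5 95
```

```text
10.45 boxpos [-19.693 -78.85  100.452] d [ 5.452 -0.65   0.693] rv [ 0.004 -0.001 -0.   ] F [-0.647  0.643  0.39 ]
```

Request:
step_arm(
  rows=[0,0,0,4,-0.5,0.5,-1,0,0,0,3,0,0,-1,0,0,0,3,0,0,-1],
)

```text
time_s: 10.75
tcp_pos: [0.5282, -0.1474, 0.0905]
tcp_rot: [0.096, 0.7, -0.096, 0.701]
force: [-0.1, 0.1, 2.2]
width: -0.003
```

Request:
step_arm(
  rows=[0,0,0,2.5,0,0,-1,0,0,0,2,0,0,-1],
)

```text
time_s: 10.95
tcp_pos: [0.5283, -0.1474, 0.0861]
tcp_rot: [0.096, 0.7, -0.096, 0.701]
force: [-2.1, 1.2, 5.2]
width: -0.002
```

Request:
step_arm(
  rows=[0,0,0,1.3,0,0,-1,0,0,0,0.6,0,0,-1],
)

```text
time_s: 11.15
tcp_pos: [0.5283, -0.1474, 0.0845]
tcp_rot: [0.096, 0.7, -0.096, 0.701]
force: [-2.9, 1.1, 4.7]
width: -0.001
```

Request:
step_arm(
  rows=[0,0,0,-5,0,0,-1,0,0,0,-10,0,0,-1,0,0,0,-30,0,0,-1,0,0,0,-30,-10,-10,-1,0,0,0,-15,-10,-10,-1,0,0,0,0,0,0,-1,0,0,0,0,0,0,-1],
)

```text
time_s: 11.85
tcp_pos: [0.5035, -0.1616, 0.1796]
tcp_rot: [0.096, 0.7, -0.096, 0.701]
force: [-1.2, 0.5, -0.0]
width: -0.002
```

```bash
python3 - <<'E'
from h import *
from bench import bot
print(bot.observe()["force"])
d=bot.get_image("wrist");c=cam(d)
cv2.imwrite("pics/w15.png",d["image"])
cv2.imwrite("pics/w16.png",cv2.resize(d["image"][160:270,350:480],None,fx=5,fy=5,interpolation=cv2.INTER_CUBIC))
f=lambda p:(p-np.array([350,160])+.5)*5-.5
L=[]
for th in(-.125-.13,-.125,0,.125,.125+.13): L.append([-20+32*np.sin(th),80,86.2-32*(1-np.cos(th))])
print(f(proj(c,box(BP,[[-20,80-17,80],[-20,80+17,80]]))),f(proj(c,box(BP,L))))
E
```

```text
[-1.19231083  0.53055162 -0.04193402]
[[357.76306592 244.58025992]
 [534.21738565 245.53377629]] [[473.47190314 215.61394652]
 [471.3464442  237.41528517]
 [467.4411526  257.56334712]
 [461.81557066 276.49061041]
 [454.2979664  294.47952115]]
```

View pics/w15.png

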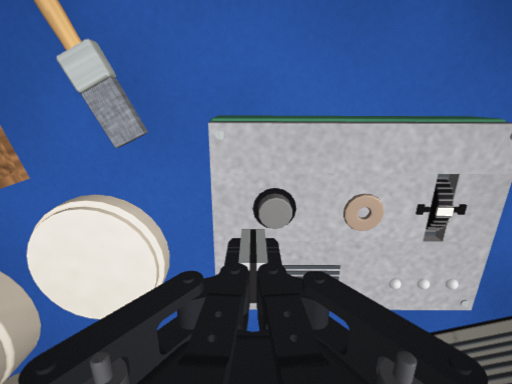

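View pics/w16.png

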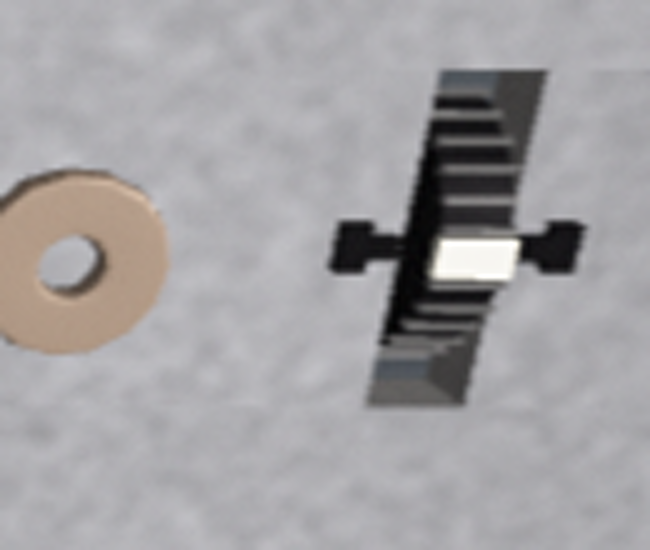

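```bash
python3 -c "
from bench import bot
print(bot.hand_in())"
```

```text
the job is handed in; nothing more can be done
None
```

The wheel is set and the start key has been pressed and released. I handed the job in at about 12 s of robot time; it gave no verdict.

- **Wheel:** I found the crown by touch about 6 mm above the panel. Three strokes, at readings of about 5–6 N, rolled the index bar up onto the crown. Two pictures after lifting off put it level with the wedges, at about 0.00 rad with roughly ±0.03 uncertainty.
- **Key:** I pressed it to about 9.5 mm down, judged from the fingertip height. The vertical force read 4.7–5.2 N. That is slightly under the 5.7 N the spring should give at that depth, but above the 3.6 N needed to start the dryer. In the last picture the key is up again.
- **Surroundings:** The highest single reading against the box was about 7 N. Force was read only at the end of each call, so brief peaks would not show. In the last picture the ring looks undisturbed and the hand is clear of the box. I did not measure whether the other objects had shifted, but the hand never went near them.
- **Disagreement:** The wedges appeared about 1 mm further from the robot than my fitted box pose. I corrected for this when reading the bar angle.

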